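# Rack the inspected turbine blades in reverse order

## Robot

A 7-joint arm with a two-finger parallel gripper is mounted at the origin on the work surface. World frame = base frame: x ahead of the robot, y to its left, z up, the work surface at z = 0. Lengths are in m, angles in rad, forces in N, time in s.
With the tool pointing down it reaches from about 0.4 to 0.85 m from the base axis. Payload 10.4 kg.
Tool frame: the origin (TCP) lies between the finger pads; the fingertips stand ahead of it and the grasp point (between the pads) lies 5 mm behind it (manip.tip_extent is the z of the fingertips in the tool frame, in m); z points along the fingers, y is the line along which they close (so a half turn about z gives the same grasp; the last joint's range is limited). The gripper opens to 85 mm and grips with 20 to 120 N. Pads are 22 mm wide; open, the fingers measure 114 mm over their backs; the gripper's body (76 mm by 85 mm) begins 54 mm behind the grasp point. The pads swing forward as they close: fully open they stand 13 mm farther back than shut.
Start: joints at [-1.284, 0.332, -0.065, 1.46, 0.022, 1.35, -0.088], TCP at [0.191, 0.595, 0.245] pointing down, gripper open.
Joint ranges: [-2.6, 2.6], [-0.5, 2.12], [-1.47, 1.34], [0.16, 2.42], [-1.27, 4.41], [0.06, 2.06], [-2.6, 2.6]. Speed limits (rad/s): [2.22, 2.22, 2.79, 2.79, 3.14, 3.14, 3.14].

## Interface

Orientations are given as a unit quaternion [x, y, z, w].
In Python, from workcell import status, viewer, manip gives the robot as it stands.
- The arm moves only by the tool play_rows, never from a script. Its argument "plan" is one flat list of numbers, 7 for each row, row after row: the turn, a rotation vector about the tool's x, y, z in degrees, then the shift along the tool's x, y, z in m, then the opening, from 0 (shut) to 1 (fully open). In form: [ax, ay, az, dx, dy, dz, grip, ax, ay, az, dx, dy, dz, grip, ...]. A call has 1 to 20 rows; each row is the pose to reach, as a shift and turn from the pose commanded when the call began, along the tool's axes at that moment; what a row does not reach only later rows make up. A row lasts 1/8 s, in which the tool goes at most 62.5 mm and 10.7 degrees, less where a joint would pass 70% of its speed; a pose out of reach is approached as far as the arm can. A call with a gripper value outside its range is refused whole. The fingers move at their own pace and stop on an object; "squeeze" is the grip in N (left out, the last holds). Time passes only in rows, so rows that repeat a pose let the fingers close. It gives the time, the measured TCP pose, the force, the opening and the grip force at its end, in the units of the state.
- status.get_obs(): the state, without advancing time (a new reading comes with each control period).
- viewer.camera(name): name is "scene" or "top" or "wrist"; returns the picture (420x560x3 uint8, red, green, blue); there is no depth.
- viewer.camera_model(name): a dict with "fx", "fy", "cx", "cy" (pixels), "D" ([k1, k2, p1, p2, k3] as OpenCV has them; the pictures are not rectified), "R" (3x3) and "t" (3): a world point X has camera coordinates R X + t. Camera axes: x right, y down, z forward; pixel columns grow to the right and rows downward; lengths in m; the calibration is good to about 2 mm. A picture is of the moment at which its call begins: read the wrist's pose just before it. camera_model takes no time and is no camera call; for the wrist camera it gives the pose at the moment of the call.
- manip.hand_in(): hands the job in; it is judged then, once.
The state is a dict: "clock": time; "joint_pos": joint angles; "joint_velocities": joint speeds; "tau": joint torques, N m; "position": TCP position; "ee_rot": TCP orientation; "ft_force": force on the tool from outside, world axes, zero at the start; "torque": the same for the moment, N m; "grip_width": opening from 0.0 (shut) to 1.0 (fully open); "grasp_force": force on a finger pad.
Only numpy, scipy, OpenCV 4.12 (cv2) and the standard library are available. Lean on these libraries where they do the work, as an engineer would, in place of code of your own. Each camera call takes 0.05 s, during which the arm holds its last target. There are 200 camera calls.

## Task

The four turbine blades on the aluminium inspection rack have been checked: move them to the empty plywood transport rack in the reverse order, so that the blade now at the left end of its row finishes at the right end, the second from the left second from the right, and so on (left and right as the robot sees them). Set each blade down flat and straight in its bay without dropping it, its root centred on the rubber pad, its aerofoil pointing away from the robot between the posts, and let go of them all.

Things in the scene. Friction and masses are not known exactly. Their poses are not given: they have to be found in the camera images.
- root_a (a point): Centre of the root block of turbine blade A, the shortest of four (96 mm, 220 g +-30%), dark steel, lying flat, stable on its root. Root 40 mm along x, 28 mm wide in y (flat sides: grip here), 30 mm high; then from x = +20 to +26 mm a platform 34 mm wide, 30 mm high; then along +x a thin aerofoil 50 mm long, up to 31 mm wide, 10 to 20 mm above the underside. z up.
- root_b (a point): Centre of the root block of turbine blade B, the second shortest of four (121 mm, 230 g +-30%), dark steel, lying flat, stable on its root. Root 40 mm along x, 28 mm wide in y (flat sides: grip here), 30 mm high; then from x = +20 to +26 mm a platform 34 mm wide, 30 mm high; then along +x a thin aerofoil 75 mm long, up to 31 mm wide, 10 to 20 mm above the underside. z up.
- root_c (a point): Centre of the root block of turbine blade C, the second longest of four (146 mm, 240 g +-30%), dark steel, lying flat, stable on its root. Root 40 mm along x, 28 mm wide in y (flat sides: grip here), 30 mm high; then from x = +20 to +26 mm a platform 34 mm wide, 30 mm high; then along +x a thin aerofoil 100 mm long, up to 31 mm wide, 10 to 20 mm above the underside. z up.
- root_d (a point): Centre of the root block of turbine blade D, the longest of four (171 mm, 250 g +-30%), dark steel, lying flat, stable on its root. Root 40 mm along x, 28 mm wide in y (flat sides: grip here), 30 mm high; then from x = +20 to +26 mm a platform 34 mm wide, 30 mm high; then along +x a thin aerofoil 125 mm long, up to 31 mm wide, 10 to 20 mm above the underside. z up.
- pad_a: Fixed black rubber pad under blade A at the start, marking its place in the row: 50 x 44 x 4 mm, origin centre of underside, x away from the robot, y to its left, along the row. Pads are 74 mm apart on the fixed aluminium inspection plate (240 x 310 mm, 10 mm thick). Posts 8 mm thick, 25 mm high stand 65 mm from the row towards +x, between and outside the bays.
- pad_b: Fixed black rubber pad under blade B at the start, marking its place in the row: 50 x 44 x 4 mm, origin centre of underside, x away from the robot, y to its left, along the row. Pads are 74 mm apart on the fixed aluminium inspection plate (240 x 310 mm, 10 mm thick). Posts 8 mm thick, 25 mm high stand 65 mm from the row towards +x, between and outside the bays.
- pad_c: Fixed black rubber pad under blade C at the start, marking its place in the row: 50 x 44 x 4 mm, origin centre of underside, x away from the robot, y to its left, along the row. Pads are 74 mm apart on the fixed aluminium inspection plate (240 x 310 mm, 10 mm thick). Posts 8 mm thick, 25 mm high stand 65 mm from the row towards +x, between and outside the bays.
- pad_d: Fixed black rubber pad under blade D at the start, marking its place in the row: 50 x 44 x 4 mm, origin centre of underside, x away from the robot, y to its left, along the row. Pads are 74 mm apart on the fixed aluminium inspection plate (240 x 310 mm, 10 mm thick). Posts 8 mm thick, 25 mm high stand 65 mm from the row towards +x, between and outside the bays.
- transport_rack: Fixed plywood transport rack, 240 (x) x 310 (y) x 10 mm, origin centre of underside, x away from the robot, y to its left, turned up to 0.25 rad. Four black rubber pads 50 x 44 mm for the roots, centres x = -85, y = -111, -37, 37, 111 mm, tops at z = 14 mm. Posts 8 mm thick at x = -20, y = 0, +-74, +-146 mm, tops z = 35 mm. Rail on the far edge (x = 105 to 119), top z = 32 mm.

How it is judged:
At the end, for the whole second after the job is handed in: Four blades at rest, one on each transport pad, in the reverse left-to-right order of the inspection row; roots within 13 mm of pad centres along each rack axis and 5 mm in height, upright within 0.1 rad, along the rack within 0.2 rad, aerofoils away from the robot ((y of root_a in the frame of transport_rack between -0.124 and -0.098 m or y of root_a in the frame of transport_rack between -0.05 and -0.024 m or y of root_a in the frame of transport_rack between 0.024 and 0.05 m or y of root_a in the frame of transport_rack between 0.098 and 0.124 m) and x of root_a in the frame of transport_rack between -0.098 and -0.072 m and z of root_a in the frame of transport_rack between 0.024 and 0.034 m and angle between each of root_a, root_b, root_c, root_d's own z axis and vertical below 0.1 rad and angle between the x axis of each of root_a, root_b, root_c, root_d and the x axis of transport_rack, either way round below 0.2 rad and x of transport_rack in the frame of root_a above 0.03 m and linear speed of each of blade_a, blade_b, blade_c, blade_d below 0.02 m/s and angular speed of each of blade_a, blade_b, blade_c, blade_d below 0.2 rad/s and (y of root_b in the frame of transport_rack between -0.124 and -0.098 m or y of root_b in the frame of transport_rack between -0.05 and -0.024 m or y of root_b in the frame of transport_rack between 0.024 and 0.05 m or y of root_b in the frame of transport_rack between 0.098 and 0.124 m) and x of root_b in the frame of transport_rack between -0.098 and -0.072 m and z of root_b in the frame of transport_rack between 0.024 and 0.034 m and x of transport_rack in the frame of root_b above 0.03 m and (y of root_c in the frame of transport_rack between -0.124 and -0.098 m or y of root_c in the frame of transport_rack between -0.05 and -0.024 m or y of root_c in the frame of transport_rack between 0.024 and 0.05 m or y of root_c in the frame of transport_rack between 0.098 and 0.124 m) and x of root_c in the frame of transport_rack between -0.098 and -0.072 m and z of root_c in the frame of transport_rack between 0.024 and 0.034 m and x of transport_rack in the frame of root_c above 0.03 m and (y of root_d in the frame of transport_rack between -0.124 and -0.098 m or y of root_d in the frame of transport_rack between -0.05 and -0.024 m or y of root_d in the frame of transport_rack between 0.024 and 0.05 m or y of root_d in the frame of transport_rack between 0.098 and 0.124 m) and x of root_d in the frame of transport_rack between -0.098 and -0.072 m and z of root_d in the frame of transport_rack between 0.024 and 0.034 m and x of transport_rack in the frame of root_d above 0.03 m and ((y of pad_b in the frame of pad_a above 0 m and y of root_b in the frame of root_a below -0.03 m) or (y of pad_b in the frame of pad_a below 0 m and y of root_b in the frame of root_a above 0.03 m)) and ((y of pad_c in the frame of pad_a above 0 m and y of root_c in the frame of root_a below -0.03 m) or (y of pad_c in the frame of pad_a below 0 m and y of root_c in the frame of root_a above 0.03 m)) and ((y of pad_c in the frame of pad_b above 0 m and y of root_c in the frame of root_b below -0.03 m) or (y of pad_c in the frame of pad_b below 0 m and y of root_c in the frame of root_b above 0.03 m)) and ((y of pad_d in the frame of pad_a above 0 m and y of root_d in the frame of root_a below -0.03 m) or (y of pad_d in the frame of pad_a below 0 m and y of root_d in the frame of root_a above 0.03 m)) and ((y of pad_d in the frame of pad_b above 0 m and y of root_d in the frame of root_b below -0.03 m) or (y of pad_d in the frame of pad_b below 0 m and y of root_d in the frame of root_b above 0.03 m)) and ((y of pad_d in the frame of pad_c above 0 m and y of root_d in the frame of root_c below -0.03 m) or (y of pad_d in the frame of pad_c below 0 m and y of root_d in the frame of root_c above 0.03 m))); the robot touches nothing.
It fails at once if blade A is dropped: out of the fingers and moving at more than 0.7 m/s (a free fall of 25 mm) (contact force between the fingers and blade_a below 0.05 N and linear speed of blade_a above 0.7 m/s).
It fails at once if blade B is dropped: out of the fingers and moving at more than 0.7 m/s (a free fall of 25 mm) (contact force between the fingers and blade_b below 0.05 N and linear speed of blade_b above 0.7 m/s).
It fails at once if blade C is dropped: out of the fingers and moving at more than 0.7 m/s (a free fall of 25 mm) (contact force between the fingers and blade_c below 0.05 N and linear speed of blade_c above 0.7 m/s).
It fails at once if blade D is dropped: out of the fingers and moving at more than 0.7 m/s (a free fall of 25 mm) (contact force between the fingers and blade_d below 0.05 N and linear speed of blade_d above 0.7 m/s).
It also fails if it takes over 99 s, if anything falls off the work surface, if the arm or the gripper's body presses on something with over 40 N, if the wrist force passes 120 N, or if a joint passes its speed limit or range.

## Working session

There is one attempt and no reset: what is moved stays moved. The work goes in short steps, Python scripts to look and compute and a tool call to move; the robot and the scene stay as the last step left them, time stands still between calls to the robot, and variables do not carry over. Pictures are saved under pics/ and viewed, at most 14 in all, crops included, and the job is handed in when it is done.

Besides the shell and the picture viewer there is one more tool, called after "Call:" as name(argument=value, ...) on one line, values as JSON. play_rows: Moves the arm, as the interface text tells. Its arguments: {"type":"object","properties":{"plan":{"type":"array","items":{"type":"number"}},"squeeze":{"type":"number"}},"required":["plan"]}

```bash
mkdir -p pics; python3 - <<'E'
from workcell import status, viewer, manip
import cv2
o=status.get_obs();print({k:o[k] for k in('clock','position','ee_rot','grip_width')},manip.tip_extent)
for n in('top','scene'):
    cv2.imwrite(f'pics/{n}0.png',cv2.resize(viewer.camera(n)[:,:,::-1],None,fx=1.42,fy=1.42,interpolation=cv2.INTER_CUBIC)); print(viewer.camera_model(n))
E
```

```text
{'clock': 0.0, 'position': array([0.19043765, 0.59487407, 0.24448004]), 'ee_rot': array([ 1.54287058e-01,  9.88025773e-01, -7.54153886e-04, -8.07545475e-05]), 'grip_width': 0.9983305946294107} 0.014
{'fx': 410.13690297759496, 'fy': 410.13690297759496, 'cx': 277.81362540201246, 'cy': 208.84878988767238, 'D': array([0.03531702, 0.        , 0.        , 0.        , 0.        ]), 'R': array([[-0.02521262, -0.9995364 ,  0.01706785],
       [-0.99504328,  0.0234491 , -0.09663856],
       [ 0.09619353, -0.01941976, -0.99517319]]), 't': array([-0.01671131,  0.59453054,  0.81010171])}
{'fx': 379.3944194437768, 'fy': 379.3944194437768, 'cx': 277.01801933071135, 'cy': 205.47453614084156, 'D': array([-0.0093665,  0.       ,  0.       ,  0.       ,  0.       ]), 'R': array([[-0.7666925 ,  0.64201145, -0.00197548],
       [ 0.42159021,  0.50113924, -0.75572558],
       [-0.48419449, -0.58024198, -0.65488544]]), 't': array([ 0.44312466, -0.17349833,  1.18553072])}
```

View pics/top0.png

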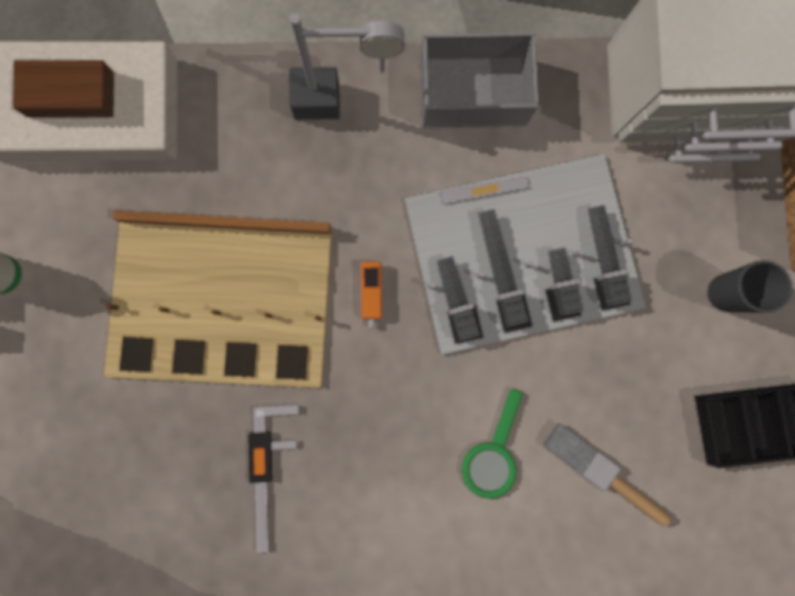

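View pics/scene0.png

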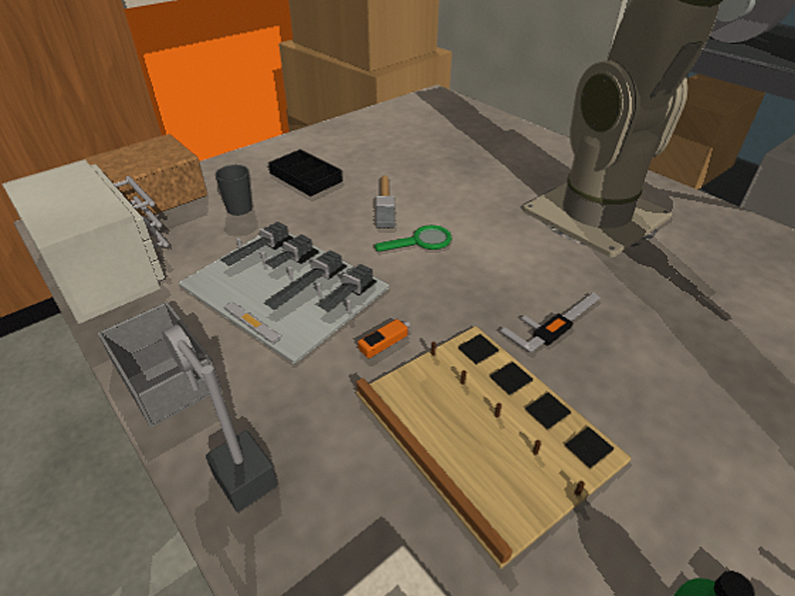

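The top view shows the empty rack on the left (pads near (137,355) to (292,362)) and the blades on the right, roots near (465,323), (513,312), (565,300) and (612,290). I'll crop both for detail.

```bash
python3 - <<'E'
from workcell import viewer
import cv2, numpy as np
im=viewer.camera('top')[:,:,::-1]
a=im[170:250,285:460]; b=im[200:275,70:245]
f=lambda c:cv2.resize(c,None,fx=4.5,fy=4.5,interpolation=cv2.INTER_CUBIC)[:297]
fa=cv2.resize(im[170:236,285:460],None,fx=4.5,fy=4.5,interpolation=cv2.INTER_CUBIC)
fb=cv2.resize(im[210:276,70:245],None,fx=4.5,fy=4.5,interpolation=cv2.INTER_CUBIC)
cv2.imwrite('pics/crop.png',np.vstack([fa,fb]));print(fa.shape)
E
```

```text
(297, 788, 3)
```

View pics/crop.png

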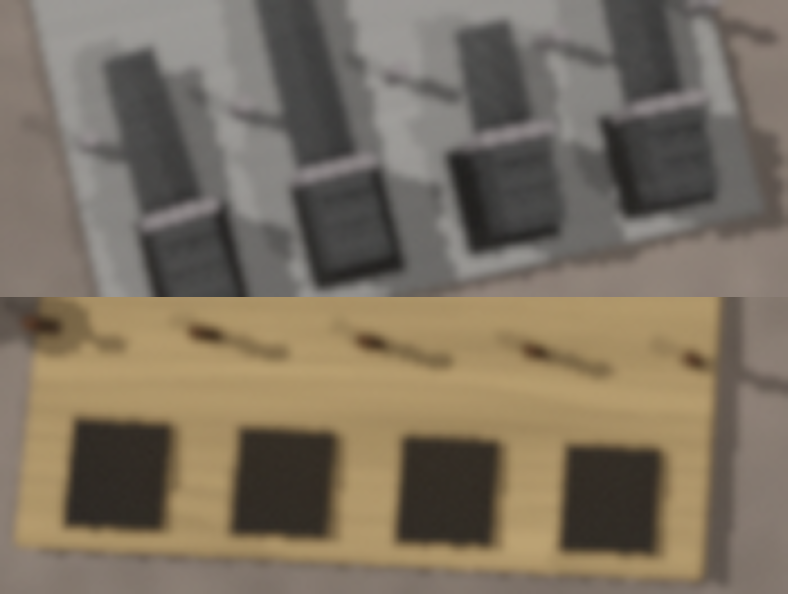

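Crop: the platform stripes (root front ends) are at (180,213), (335,168), (513,133) and (663,102), with D, A and C root-top centres near (350,228), (516,193) and (670,159). Pad centres are near (119,475), (286,483), (449,491) and (612,500).

```bash
cat > h.py <<'E'
from workcell import status, viewer, manip
import cv2, numpy as np
from scipy.spatial.transform import Rotation as Ro
def world(name,px,z,m=None):
    m=m or viewer.camera_model(name)
    K=np.array([[m['fx'],0,m['cx']],[0,m['fy'],m['cy']],[0,0,1]])
    u=cv2.undistortPoints(np.array(px,float).reshape(-1,1,2),K,m['D']).reshape(-1,2)
    R,t=np.array(m['R']),np.array(m['t']); C=-R.T@t
    d=np.c_[u,np.ones(len(u))]@R
    return C+d*((z-C[2])/d[:,2])[:,None]
E
python3 - <<'E'
from h import *
np.set_printoptions(precision=4,suppress=True)
s=4.5
f=lambda P,r:(np.array(P,float)+.5)/s-.5+[285 if r==170 else 70,r]
st=f([(180,213),(335,168),(513,133),(663,102)],170)
rt=f([(350,228),(516,193),(670,159)],170)
ends=f([(143,223),(217,205),(298,180),(373,157),(476,142),(550,123),(624,112),(704,92)],170)
S=world('top',st,.044);Rt=world('top',rt,.044);E=world('top',ends,.044)
print('stripe',S);print('root',Rt)
d=S[1:]-Rt;print('yaw',np.degrees(np.arctan2(d[:,1],d[:,0])),np.linalg.norm(d,axis=1))
e=E[::2]-E[1::2];print('stripe yaw',np.degrees(np.arctan2(-e[:,0],e[:,1])),np.linalg.norm(e,axis=1))
P=world('top',f([(119.5,475-297),(286,483-297),(449,491-297),(612,500-297)],210),.014)
print('pads',P); d=P[0]-P[3];print(np.degrees(np.arctan2(-d[0],d[1])),np.linalg.norm(d))
T=Ro.from_quat(status.get_obs()['ee_rot']).as_matrix();print(T)
E
```

```text
stripe [[ 0.5739 -0.1245  0.044 ]
 [ 0.5925 -0.1946  0.044 ]
 [ 0.6064 -0.2751  0.044 ]
 [ 0.6188 -0.343   0.044 ]]
root [[ 0.5654 -0.2001  0.044 ]
 [ 0.5794 -0.275   0.044 ]
 [ 0.593  -0.3446  0.044 ]]
yaw [11.4882 -0.2286  3.4497] [0.0276 0.027  0.0258]
stripe yaw [12.29   15.6667 13.0482 12.6994] [0.0341 0.0354 0.0345 0.0372]
pads [[0.5218 0.3398 0.014 ]
 [0.5161 0.2657 0.014 ]
 [0.5105 0.1926 0.014 ]
 [0.5044 0.1189 0.014 ]]
-4.4983090491871165 0.22155553612442305
[[-0.9524  0.3048 -0.0003]
 [ 0.3048  0.9524 -0.001 ]
 [-0.     -0.001  -1.    ]]
```

Call:
play_rows(plan=[0,0,-10,-0.381,-0.24,-0.055,1,0,0,-15,-0.381,-0.24,-0.055,1,0,0,-15,-0.381,-0.24,-0.055,1,0,0,-15,-0.381,-0.24,-0.055,1,0,0,-15,-0.381,-0.24,-0.055,1,0,0,-15,-0.381,-0.24,-0.055,1,0,0,-15,-0.381,-0.24,-0.055,1,0,0,-22,-0.605,-0.678,-0.055,1,0,0,-30.3,-0.605,-0.678,-0.055,1,0,0,-30.3,-0.605,-0.678,-0.055,1,0,0,-30.3,-0.605,-0.678,-0.055,1,0,0,-30.3,-0.605,-0.678,-0.055,1,0,0,-30.3,-0.605,-0.678,-0.055,1,0,0,-30.3,-0.605,-0.678,-0.055,1,0,0,-30.3,-0.605,-0.678,-0.055,1,0,0,-30.3,-0.605,-0.678,-0.055,1,0,0,-30.3,-0.605,-0.678,-0.055,1,0,0,-30.3,-0.605,-0.678,-0.055,1])

```text
clock: 2.4
position: [0.5604, -0.2331, 0.3002]
ee_rot: [-0.111, 0.994, 0.001, 0.0]
ft_force: [0.0, 0.4, 0.7]
grip_width: 0.994
grasp_force: 0.0
```

```bash
python3 - <<'E'
from h import *
import json
o=status.get_obs();m=viewer.camera_model('wrist');im=viewer.camera('wrist')
print(o['position'],Ro.from_quat(o['ee_rot']).as_matrix(),m, o['clock'])
np.save('m1.npy',m,allow_pickle=True)
cv2.imwrite('pics/w1.png',cv2.resize(im[:,:,::-1],None,fx=1.42,fy=1.42,interpolation=cv2.INTER_CUBIC))
E
```

```text
[ 0.56041283 -0.23307385  0.30022343] [[-9.75572327e-01 -2.19678449e-01  1.16558446e-04]
 [-2.19678217e-01  9.75571844e-01  1.02911225e-03]
 [-3.39784920e-04  9.78368077e-04 -9.99999464e-01]] {'fx': 333.9039158016852, 'fy': 333.9039158016852, 'cx': 277.60394998850023, 'cy': 208.69882182159827, 'D': array([-0.00297105,  0.        ,  0.        ,  0.        ,  0.        ]), 'R': array([[-0.22121244,  0.97522413,  0.00171891],
       [ 0.93618269,  0.21186218,  0.28049312],
       [ 0.27317949,  0.06365778, -0.9598545 ]]), 't': array([ 0.35186146, -0.52615389,  0.2928116 ])} 2.4
```

View pics/w1.png

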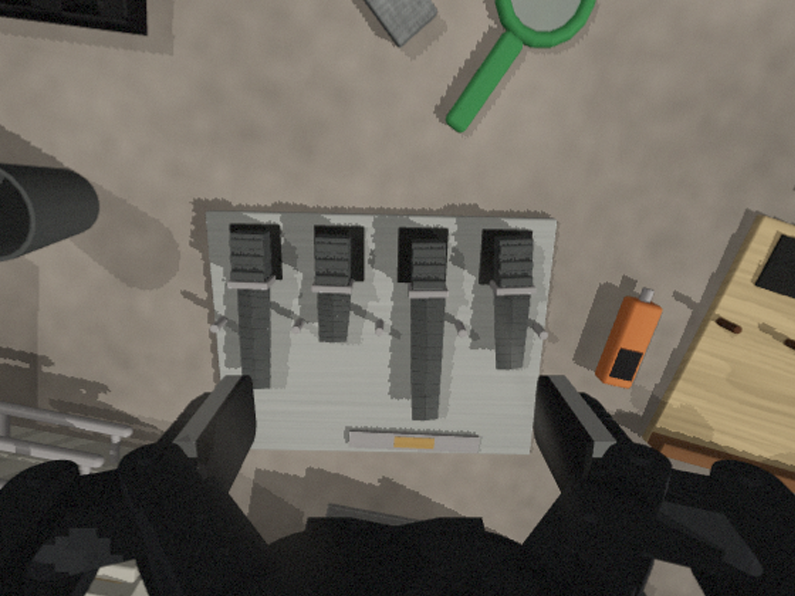

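The wrist view shows C, A, D and B from left to right (image right is +y), with roots near (254,255), (333,255), (430,257) and (514,255), all straight to the plate. I'll enlarge it.

```bash
python3 - <<'E'
import cv2
from workcell import viewer
im=viewer.camera('wrist')[148:218,152:392,::-1]
b=cv2.resize(im,None,fx=6.6,fy=6.6,interpolation=cv2.INTER_CUBIC)
import numpy as np
cv2.imwrite('pics/w1c.png',np.vstack([cv2.resize(im[:,:120],None,fx=6.5,fy=4.2,interpolation=cv2.INTER_CUBIC),cv2.resize(im[:,120:],None,fx=6.5,fy=4.2,interpolation=cv2.INTER_CUBIC)]))
E
```

```text
(no output)
```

View pics/w1c.png

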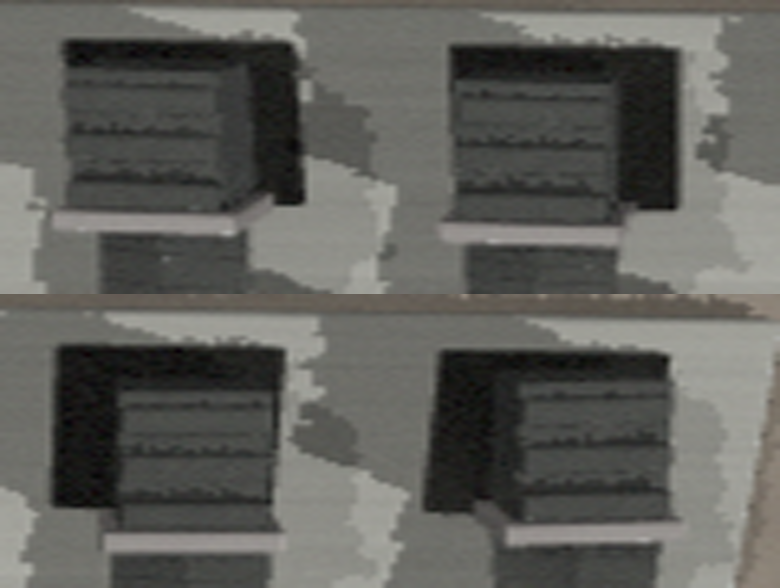

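```bash
python3 - <<'E'
from h import *
np.set_printoptions(precision=4,suppress=True)
m=np.load('m1.npy',allow_pickle=True).item()
def f(P,lo): return [((x+.5)/6.5-.5+152+(120 if lo else 0),(y-294*lo+.5)/4.2-.5+148) for x,y in P]
far=f([(54,230),(237,231),(441,242),(622,242)],0)+f([(105,549),(284,549),(506,543),(682,541)],1)
near=f([(68,82),(218,82),(453,95),(610,95)],0)+f([(120,405),(270,405),(523,398),(668,396)],1)
F=world('wrist',far,.044,m);N=world('wrist',near,.044,m)
for n,i in zip('CADB',range(0,8,2)):
    e=F[i+1]-F[i];e2=N[i+1]-N[i];c=(F[i]+F[i+1])/2;k=(N[i]+N[i+1])/2;d=c-k
    y=np.radians(12.5);print(n,'root from far',c-.026*np.array([np.cos(y),np.sin(y),0]),'near',k+.02*np.array([np.cos(y),np.sin(y),0]),'yaws',np.degrees([np.arctan2(-e[0],e[1]),np.arctan2(d[1],d[0])]),np.linalg.norm(e),np.linalg.norm(e2),np.linalg.norm(d))
E
```

```text
C root from far [ 0.5941 -0.3526  0.044 ] near [ 0.597  -0.3489  0.044 ] yaws [12.249   8.4123] 0.03352069255792248 0.0266761703467511 0.04247258715053434
A root from far [ 0.5818 -0.283   0.044 ] near [ 0.5853 -0.2808  0.044 ] yaws [12.7521 10.6543] 0.0332552521904995 0.027992192877587477 0.042164524575581466
D root from far [ 0.5676 -0.2026  0.044 ] near [ 0.5721 -0.2026  0.044 ] yaws [12.7516 13.8066] 0.03299725738566305 0.026846628942347253 0.04154187090138797
B root from far [ 0.5493 -0.1314  0.044 ] near [ 0.5541 -0.1333  0.044 ] yaws [13.801  16.5127] 0.03239831619809762 0.02590592558325231 0.04180574093886537
```

Call:
play_rows(plan=[0,0,0,-0.012,0.102,0.1,0.6,0,0,0,-0.012,0.102,0.17,0.6,0,0,0,-0.012,0.102,0.19,0.6,0,0,0,-0.012,0.102,0.19,0.6,0,0,0,-0.012,0.102,0.19,0.6,0,0,0,-0.012,0.102,0.225,0.6,0,0,0,-0.012,0.102,0.25,0.6,0,0,0,-0.012,0.102,0.268,0.6,0,0,0,-0.012,0.102,0.268,0.6,0,0,0,-0.012,0.102,0.268,0.1,0,0,0,-0.012,0.102,0.268,0.1,0,0,0,-0.012,0.102,0.268,0.1,0,0,0,-0.012,0.102,0.268,0.1,0,0,0,-0.012,0.102,0.268,0.1,0,0,0,-0.012,0.102,0.268,0.1], squeeze=70)

```text
clock: 4.38
position: [0.5507, -0.1329, 0.0339]
ee_rot: [-0.109, 0.994, -0.0, 0.001]
ft_force: [-1.0, 0.5, 6.0]
grip_width: 0.315
grasp_force: 69.1
```

Call:
play_rows(plan=[0,0,0,0,0,-0.03,0.1,0,0,0,0,0,-0.07,0.1,0,0,0,0,0,-0.11,0.1,0,0,4,-0.003,0.04,-0.11,0.1,0,0,8,-0.005,0.08,-0.11,0.1,0,0,12,-0.007,0.125,-0.11,0.1,0,0,17,-0.009,0.17,-0.11,0.1,0,0,17,-0.01,0.215,-0.11,0.1,0,0,17,-0.011,0.245,-0.11,0.1,0,0,17,-0.011,0.254,-0.11,0.1,0,0,17,-0.011,0.254,-0.09,0.1,0,0,17,-0.011,0.254,-0.065,0.1,0,0,17,-0.011,0.254,-0.05,0.1,0,0,17,-0.011,0.254,-0.05,0.1,0,0,17,-0.011,0.254,-0.05,0.1])

```text
clock: 6.25
position: [0.5057, 0.1175, 0.0831]
ee_rot: [0.039, 0.999, 0.0, 0.001]
ft_force: [-0.4, -0.1, -1.7]
grip_width: 0.315
grasp_force: 68.9
```

```bash
python3 - <<'E'
from h import *
o=status.get_obs();m=viewer.camera_model('wrist');im=viewer.camera('wrist')
np.save('m2.npy',m,allow_pickle=True)
print(o['position'],Ro.from_quat(o['ee_rot']).as_matrix().round(4),o['clock'])
cv2.imwrite('pics/w2.png',cv2.resize(im[:,:,::-1],None,fx=1.42,fy=1.42,interpolation=cv2.INTER_CUBIC))
E
```

```text
[0.50574843 0.11745729 0.08313488] [[-9.969e-01  7.800e-02  1.100e-03]
 [ 7.810e-02  9.969e-01  4.000e-04]
 [-1.000e-03  5.000e-04 -1.000e+00]] 6.25
```

View pics/w2.png

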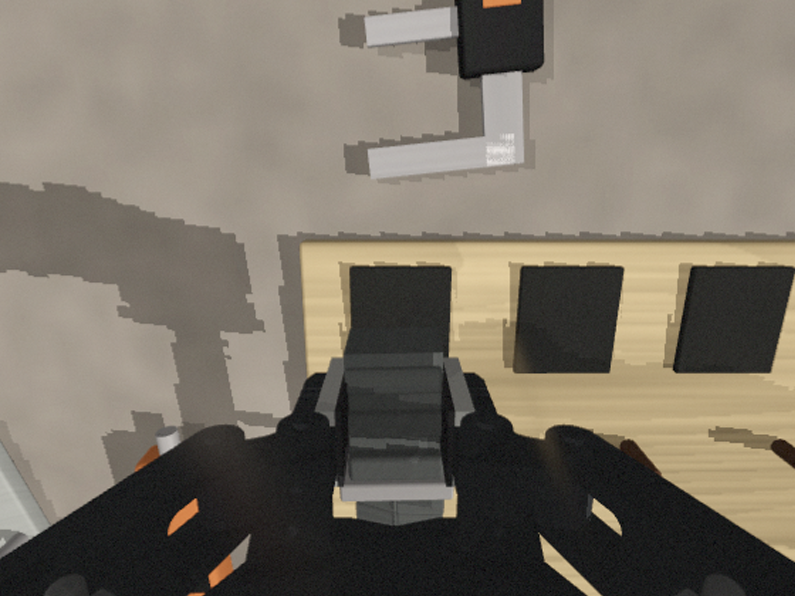

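The blade is held straight with the pad behind it. Pad corners are (350,267)-(451,267) for this one, and (521,267), (623,267), (611,373), (513,373) for the next.

```bash
python3 - <<'E'
from h import *
np.set_printoptions(precision=4,suppress=True)
m=np.load('m2.npy',allow_pickle=True).item()
P=np.array([(350,267),(451,267),(521,267),(623,267),(611,373),(513,373),(690,267),(793,267),(772,372),(675,372)])/1.42
W=world('wrist',P,.014,m)
y=np.radians(-4.5);X=np.array([np.cos(y),np.sin(y),0])
print('P3',(W[0]+W[1])/2+.025*X,'P2',W[2:6].mean(0),'P1',W[6:].mean(0))
B=world('wrist',np.array([(345,352),(445,352),(342,500),(450,500)])/1.42,.083+.010,m)
print(B,(B[0]+B[1])/2,(B[2]+B[3])/2)
E
```

```text
P3 [0.5038 0.119  0.014 ] P2 [0.5091 0.1922 0.014 ] P1 [0.5145 0.2649 0.014 ]
[[0.4831 0.1046 0.093 ]
 [0.4851 0.1314 0.093 ]
 [0.5301 0.0987 0.093 ]
 [0.5326 0.1307 0.093 ]] [0.4841 0.118  0.093 ] [0.5314 0.1147 0.093 ]
```

Call:
play_rows(plan=[0,0,0,0,0,0.02,0.1,0,0,0,0,0,0.035,0.1,0,0,0,0,0,0.044,0.1,0,0,0,0,0,0.049,0.1,0,0,0,0,0,0.049,0.1,0,0,0,0,0,0.049,0.6,0,0,0,0,0,0.049,0.6,0,0,0,0,0,0.049,0.6,0,0,0,0,0,0.049,0.6])

```text
clock: 7.42
position: [0.5052, 0.1177, 0.0333]
ee_rot: [0.039, 0.999, 0.0, 0.0]
ft_force: [0.3, 0.1, 0.4]
grip_width: 0.598
grasp_force: 0.0
```

Call:
play_rows(plan=[0,0,0,0,0,-0.025,0.6,0,0,0,0,0,-0.08,0.6,0,0,-6,-0.016,-0.055,-0.1,0.6,0,0,-12,-0.033,-0.115,-0.1,0.6,0,0,-17,-0.05,-0.175,-0.1,0.6,0,0,-17,-0.066,-0.235,-0.1,0.6,0,0,-17,-0.082,-0.29,-0.1,0.6,0,0,-17,-0.089,-0.313,-0.1,0.6,0,0,-17,-0.089,-0.313,-0.1,0.6,0,0,-17,-0.089,-0.313,-0.06,0.6,0,0,-17,-0.089,-0.313,-0.025,0.6,0,0,-17,-0.089,-0.313,-0.005,0.6,0,0,-17,-0.089,-0.313,0,0.6,0,0,-17,-0.089,-0.313,0,0.6,0,0,-17,-0.089,-0.313,0,0.1,0,0,-17,-0.089,-0.313,0,0.1,0,0,-17,-0.089,-0.313,0,0.1,0,0,-17,-0.089,-0.313,0,0.1,0,0,-17,-0.089,-0.313,0,0.1])

```text
clock: 9.8
position: [0.5704, -0.2016, 0.0347]
ee_rot: [-0.109, 0.994, -0.0, 0.001]
ft_force: [-1.3, 0.6, 6.5]
grip_width: 0.313
grasp_force: 70.0
```

Call:
play_rows(plan=[0,0,0,0,0,-0.03,0.1,0,0,0,0,0,-0.07,0.1,0,0,0,0,0,-0.11,0.1,0,0,4,-0.003,0.045,-0.11,0.1,0,0,8,-0.006,0.095,-0.11,0.1,0,0,12,-0.01,0.145,-0.11,0.1,0,0,17,-0.014,0.195,-0.11,0.1,0,0,17,-0.017,0.245,-0.11,0.1,0,0,17,-0.02,0.295,-0.11,0.1,0,0,17,-0.024,0.345,-0.11,0.1,0,0,17,-0.027,0.385,-0.11,0.1,0,0,17,-0.0275,0.397,-0.11,0.1,0,0,17,-0.0275,0.397,-0.11,0.1,0,0,17,-0.0275,0.397,-0.07,0.1,0,0,17,-0.0275,0.397,-0.035,0.1,0,0,17,-0.0275,0.397,-0.015,0.1,0,0,17,-0.0275,0.397,-0.005,0.1,0,0,17,-0.0275,0.397,-0.001,0.1,0,0,17,-0.0275,0.397,-0.001,0.1])

```text
clock: 12.18
position: [0.5109, 0.1917, 0.0352]
ee_rot: [0.039, 0.999, 0.0, 0.001]
ft_force: [-0.0, -0.2, -2.6]
grip_width: 0.314
grasp_force: 69.7
```

Call:
play_rows(plan=[0,0,0,0,0,0.001,0.1,0,0,0,0,0,0.001,0.6,0,0,0,0,0,0.001,0.6,0,0,0,0,0,0.001,0.6,0,0,0,0,0,0.001,0.6,0,0,0,0,0,-0.025,0.6,0,0,0,0,0,-0.08,0.6,0,0,-6,-0.013,-0.055,-0.1,0.6,0,0,-12,-0.027,-0.114,-0.1,0.6,0,0,-17,-0.041,-0.173,-0.1,0.6,0,0,-17,-0.055,-0.232,-0.1,0.6,0,0,-17,-0.068,-0.29,-0.1,0.6,0,0,-17,-0.082,-0.348,-0.1,0.6,0,0,-17,-0.096,-0.406,-0.1,0.6,0,0,-17,-0.108,-0.455,-0.1,0.6,0,0,-17,-0.11,-0.466,-0.1,0.6,0,0,-17,-0.11,-0.466,-0.06,0.6,0,0,-17,-0.11,-0.466,-0.025,0.6,0,0,-17,-0.11,-0.466,-0.005,0.6,0,0,-17,-0.11,-0.466,0.0,0.6])

```text
clock: 14.68
position: [0.5834, -0.2803, 0.0334]
ee_rot: [-0.11, 0.994, 0.0, -0.001]
ft_force: [-0.8, -0.9, 0.2]
grip_width: 0.602
grasp_force: 0.0
```

Call:
play_rows(plan=[0,0,0,0,0,-0.001,0.1,0,0,0,0,0,-0.001,0.1,0,0,0,0,0,-0.001,0.1,0,0,0,0,0,-0.001,0.1,0,0,0,0,0,-0.001,0.1,0,0,0,0,0,-0.03,0.1,0,0,0,0,0,-0.07,0.1,0,0,0,0,0,-0.11,0.1,0,0,4,-0.005,0.05,-0.11,0.1,0,0,8,-0.01,0.105,-0.11,0.1,0,0,12,-0.015,0.16,-0.11,0.1,0,0,17,-0.02,0.215,-0.11,0.1,0,0,17,-0.026,0.27,-0.11,0.1,0,0,17,-0.031,0.325,-0.11,0.1,0,0,17,-0.036,0.38,-0.11,0.1,0,0,17,-0.042,0.435,-0.11,0.1,0,0,17,-0.047,0.49,-0.11,0.1,0,0,17,-0.051,0.535,-0.11,0.1,0,0,17,-0.0525,0.548,-0.11,0.1,0,0,17,-0.0525,0.548,-0.11,0.1])

```text
clock: 17.18
position: [0.5157, 0.2655, 0.1443]
ee_rot: [0.038, 0.999, -0.0, -0.0]
ft_force: [0.1, -0.7, -2.1]
grip_width: 0.307
grasp_force: 68.9
```

Call:
play_rows(plan=[0,0,0,0,0,0.04,0.1,0,0,0,0,0,0.075,0.1,0,0,0,0,0,0.095,0.1,0,0,0,0,0,0.105,0.1,0,0,0,0,0,0.109,0.1,0,0,0,0,0,0.11,0.1,0,0,0,0,0,0.11,0.1,0,0,0,0,0,0.11,0.6,0,0,0,0,0,0.11,0.6,0,0,0,0,0,0.11,0.6,0,0,0,0,0,0.11,0.6,0,0,0,0,0,0.085,0.6,0,0,0,0,0,0.03,0.6,0,0,0,0,0,0.01,0.6])

```text
clock: 18.92
position: [0.5171, 0.2658, 0.1374]
ee_rot: [0.039, 0.999, 0.001, 0.002]
ft_force: [0.2, -1.0, -0.5]
grip_width: 0.598
grasp_force: 0.0
```

Call:
play_rows(plan=[0,0,-5,-0.011,-0.055,0,0.6,0,0,-10,-0.023,-0.112,0,0.6,0,0,-17,-0.035,-0.17,0,0.6,0,0,-17,-0.047,-0.228,0,0.6,0,0,-17,-0.059,-0.286,0,0.6,0,0,-17,-0.071,-0.344,0,0.6,0,0,-17,-0.083,-0.402,0,0.6,0,0,-17,-0.095,-0.46,0,0.6,0,0,-17,-0.107,-0.518,0,0.6,0,0,-17,-0.119,-0.575,0,0.6,0,0,-17,-0.126,-0.608,0,0.6,0,0,-17,-0.126,-0.608,0,0.6,0,0,-17,-0.126,-0.608,0,0.6])

```text
clock: 20.55
position: [0.5944, -0.3498, 0.1339]
ee_rot: [-0.11, 0.994, 0.0, -0.0]
ft_force: [0.4, -0.1, 0.1]
grip_width: 0.597
grasp_force: 0.0
```

Call:
play_rows(plan=[0,0,0,0,0,0.04,0.6,0,0,0,0,0,0.075,0.6,0,0,0,0,0,0.095,0.6,0,0,0,0,0,0.1,0.6,0,0,0,0,0,0.1,0.6,0,0,0,0,0,0.1,0.1,0,0,0,0,0,0.1,0.1,0,0,0,0,0,0.1,0.1,0,0,0,0,0,0.1,0.1,0,0,0,0,0,0.1,0.1,0,0,0,0,0,0.1,0.1])

```text
clock: 21.92
position: [0.5951, -0.3513, 0.036]
ee_rot: [-0.109, 0.994, -0.001, 0.001]
ft_force: [-1.6, -0.5, 7.4]
grip_width: 0.31
grasp_force: 69.3
```

Call:
play_rows(plan=[0,0,0,0,0,-0.03,0.1,0,0,0,0,0,-0.07,0.1,0,0,0,0,0,-0.11,0.1,0,0,4,-0.006,0.05,-0.11,0.1,0,0,8,-0.012,0.105,-0.11,0.1,0,0,12,-0.018,0.16,-0.11,0.1,0,0,17,-0.025,0.215,-0.11,0.1,0,0,17,-0.031,0.27,-0.11,0.1,0,0,17,-0.037,0.325,-0.11,0.1,0,0,17,-0.043,0.38,-0.11,0.1,0,0,17,-0.05,0.435,-0.11,0.1,0,0,17,-0.056,0.49,-0.11,0.1,0,0,17,-0.062,0.545,-0.11,0.1,0,0,17,-0.069,0.6,-0.11,0.1,0,0,17,-0.075,0.655,-0.11,0.1,0,0,17,-0.0785,0.688,-0.11,0.1,0,0,17,-0.0785,0.688,-0.11,0.1,0,0,17,-0.0785,0.688,-0.11,0.1])

```text
clock: 24.18
position: [0.5216, 0.337, 0.1443]
ee_rot: [0.039, 0.999, -0.0, -0.0]
ft_force: [1.3, -0.8, -3.2]
grip_width: 0.311
grasp_force: 68.8
```

Call:
play_rows(plan=[0,0,0,0,0.002,0.04,0.1,0,0,0,0,0.002,0.075,0.1,0,0,0,0,0.002,0.095,0.1,0,0,0,0,0.002,0.104,0.1,0,0,0,0,0.002,0.108,0.1,0,0,0,0,0.002,0.11,0.1,0,0,0,0,0.002,0.11,0.1,0,0,0,0,0.002,0.11,0.6,0,0,0,0,0.002,0.11,0.6,0,0,0,0,0.002,0.11,0.6,0,0,0,0,0.002,0.11,0.6,0,0,0,0,0.002,0.085,0.6,0,0,0,0,0.002,0.03,0.6,0,0,0,0,0,-0.03,0.6,0,0,0,0,-0.05,-0.09,0.6,0,0,0,0,-0.1,-0.15,0.6,0,0,0,0,-0.1,-0.15,0.6,0,0,0,0,-0.1,-0.15,0.6])

```text
clock: 26.42
position: [0.5147, 0.2369, 0.2965]
ee_rot: [0.04, 0.999, 0.001, 0.002]
ft_force: [-0.2, 0.1, -0.2]
grip_width: 0.599
grasp_force: 0.0
```

```bash
python3 - <<'E'
from h import *
m=viewer.camera_model('wrist');im=viewer.camera('wrist')
np.save('m3.npy',m,allow_pickle=True)
cv2.imwrite('pics/w3.png',cv2.resize(im[:,:,::-1],None,fx=1.42,fy=1.42,interpolation=cv2.INTER_CUBIC))
E
```

```text
(no output)
```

View pics/w3.png

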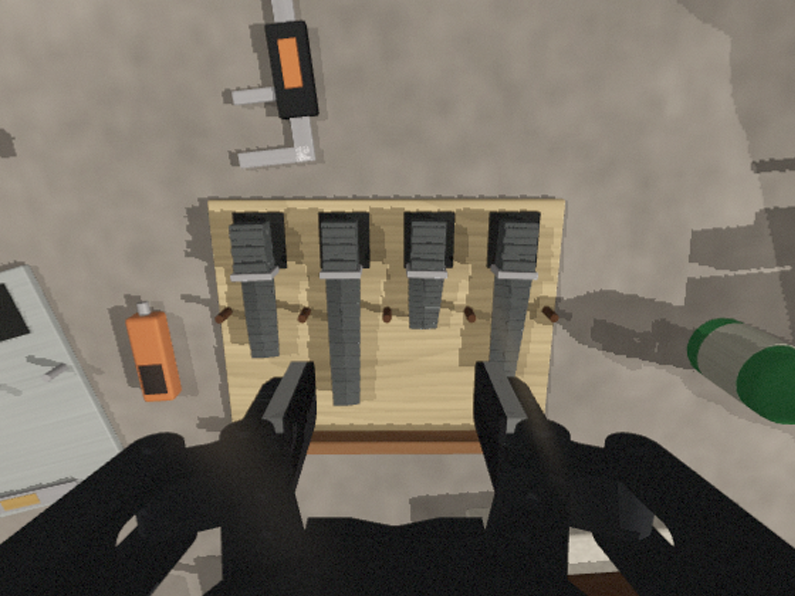

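All four blades sit on their pads between the posts, stripes near (253,278), (343,277), (426,277) and (514,276). I'll do one numeric check and then hand in.

```bash
python3 - <<'E'
from h import *
np.set_printoptions(precision=4,suppress=True)
m=np.load('m3.npy',allow_pickle=True).item()
y=np.radians(-4.5);R=np.array([[np.cos(y),np.sin(y),0],[-np.sin(y),np.cos(y),0],[0,0,1]])
S=world('wrist',np.array([(253,278),(343,277),(426,277),(514,276)])/1.42,.044,m)-[np.cos(y)*.025,np.sin(y)*.025,0]
P=np.array([[.5042,.119,0],[.5101,.1925,0],[.5156,.2654,0],[.5215,.3395,0]])
e=(S-P)[:,:2]@R[:2,:2].T;print(e)
if abs(e).max()<.008: print(manip.hand_in())
E
```

```text
[[ 0.0005  0.0013]
 [-0.0004  0.0019]
 [-0.0001 -0.0026]
 [-0.0009 -0.0042]]
the job is handed in; nothing more can be done
None
```

All four blades are on the transport rack in reverse order (C, A, D, B from left to right), let go, with roots measured within about 4 mm of the pad centres. I handed the job in at about 26 s on the robot's clock, and the hand-in call gave no verdict.

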